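Close the make-up tester case

TASK

Close the make-up tester case: bring the pink cover from the white shelf in front of the case in under the black hood at its back, against the springy bumper, until its near edge drops behind the step and the whole cover lies flat on its ledges, held there by the bumper. Do not force the cover or let it fall off, and leave the jars and the bottle around the case standing where they are.

Things in the scene. Friction and masses are not known exactly. Their poses are not given: they have to be found in the camera images.
- case: Tester case fixed to the counter, turned anyhow. Its x axis is the way the cover slides in, z up; origin on the counter below the middle of the step. White shelf: x -205 to 0, y -105 to 105, top at z = 50 mm. At x = 0 a 5 mm step leads down to two side ledges (x 0 to 118, |y| 54 to 62, top at z = 45) that carry the closed cover; colour pans between them at z = 35. All in mm in its own frame.
- mouth (a point): Middle of the step's upper edge (case frame 0, 0, 50 mm), axes as the case's. Black side cheeks run from here to x = 125, inner faces at y = +-62, tops 10 mm above this point; slanted lead-in guides of the same height widen the mouth to about +-74 at x = -30.
- hood (a point): Middle of the lower front edge of the black hood over the back of the case (case frame 82, 0, 64 mm). The hood covers x 82 to 125, is 136 mm wide, underside at z = 64, top at z = 72.
- bumper_face (a point): Middle of the front face of the black rubber spring bumper below the hood (case frame 105, 0, 52 mm when free; 100 mm wide, 16 high). It yields 9 mm along +x, pushing back with about 2 N at first, 4 N with the cover home, 6 N at the end.
- cover: Flat rigid pink plate with a white stripe along the middle, 110 (x) by 120 (y) by 12 mm thick, 0.2 to 0.4 kg, square edges, no handle; it starts crooked on the shelf. Origin at the centre of its underside, z up, x along its 110 mm length; at the start its x axis points within 17 degrees of the case's x axis.
- home (a point): Point on the case where the cover's origin belongs when closed: x = 55, y = 0, z = 45 mm in the case's frame, axes as the case's.
- gel_jar: Bystander: black screw-top jar with a green band, 76 mm across, 75 mm high, origin at the centre of its underside.
- lotion: Bystander: white bottle with a blue band, 48 mm across, 105 mm high, origin at the centre of its underside.
- cream_pot: Bystander: low white pot with a yellow lid, 60 mm across, 50 mm high, origin at the centre of its underside.
Mind the look-alikes: they are no part of the job. Of the things that look like the cover, the middle-sized one is meant.

How it is judged:
By the outcome, as a careful person would: the job done as asked, in the order asked, and still so for the second after the job is handed in, with the robot touching nothing.
It also fails if it takes over 72 s, if anything falls off the work surface, if the arm or the gripper's body presses on something with over 40 N, if the wrist force passes 120 N, or if a joint passes its speed limit or range.

ROBOT

A 6-joint arm with a two-finger parallel gripper is mounted at the origin on the work surface. World frame = base frame: x ahead of the robot, y to its left, z up, the work surface at z = 0. Lengths are in m, angles in rad, forces in N, time in s.
With the tool pointing down it reaches from about 0.35 to 0.725 m from the base axis. Payload 6 kg.
Tool frame: the origin (TCP) lies at the very end of the fingers, on their centre line; the grasp point (between the pads) lies robot.tcp_to_grasp behind it (robot.tcp_to_grasp is the distance from the TCP to the grasp point, in m); z points along the fingers, y is the direction in which the jaws open and shut (so a half turn about z gives the same grasp; the last joint's range is limited). The gripper opens to 85 mm and grips with 20 to 120 N. Pads are 22 mm wide; open, the fingers measure 114 mm over their backs; the gripper's body (76 mm by 85 mm) begins 54 mm behind the grasp point. The pads swing forward as they close: fully open they stand 13 mm farther back than shut.
Start: joints at [-0.959, 0.04, 0.085, 0, -1.615, -0.334], TCP at [0.165, -0.577, 0.231] pointing down, gripper open.
Joint ranges: [-2.56, 2.56], [-1.29, 2.01], [-1.08, 1.49], [-3.29, 1.98], [-2.81, -0.18], [-2.99, 2.99]. Speed limits (rad/s): [2.57, 2.57, 3.01, 3.14, 3.14, 3.14].

INTERFACE

Orientations are given as a 3x3 rotation matrix whose columns are the frame's x, y, z axes.
In Python, from plant import observe, cams, robot gives the robot as it stands.
- The arm moves only by the tool servo_tool, never from a script. Its argument "deltas" is a list that holds one entry, the list of rows, each a list of 6 numbers: the shift along the tool's x, y, z in m, then the turn, a rotation vector about the tool's x, y, z in degrees. A call has 1 to 20 rows; each row shifts and turns the commanded pose from where the row before left it, along the tool's axes as they then stand; what a row does not reach is not made up. A row lasts 1/12 s, in which the tool goes at most 41.7 mm and 7.16 degrees, less where a joint would pass 70% of its speed; a pose out of reach is approached as far as the arm can. A call is refused whole if a number of a shift passes 0.0417 or a number of a turn 7.16, either way. A call with a gripper value outside its range is refused whole. "gripper" is the gripper's target within -1 to 1 (fully open at 1, half-way at 0, shut at -1), set as the call begins (left out, the last holds). The fingers move at their own pace and stop on an object; "grip_force" is the grip in N (left out, the last holds). Time passes only in rows, so rows that do not move let the fingers close. It gives the time, the measured TCP pose, the force and the opening at its end, in the units of the state.
- observe(): the state, without advancing time (a new reading comes with each control period).
- cams.capture(name): name is "scene" or "top"; returns a dict with "pixels" (384x512x3 uint8, blue, green, red), "intrinsics" (3x3 intrinsics, pixels), "world_to_cam" (4x4, takes a point from world to camera coordinates). Camera axes: x right, y down, z forward; pixel columns grow to the right and rows downward; lengths in m; the calibration is good to about 2 mm. A picture is of the moment at which its call begins. There is no depth.
- robot.sign_off(): hands the job in, once; it reports no verdict.
The state is a dict: "clock": time; "qpos": joint angles; "dq": joint speeds; "effort": joint torques, N m; "tcp_pos": TCP position; "tool_rot": TCP orientation; "wrist_force": force on the tool from outside, world axes, zero at the start; "moment": the same for the moment, N m; "gripper_width": finger opening in m.
Only numpy, scipy, OpenCV 4.12 (cv2) and the standard library are available. Lean on these libraries where they do the work, as an engineer would, in place of code of your own. Each camera call takes 0.05 s, during which the arm holds its last target. There are 200 camera calls.

## Working session

There is one attempt and no reset: what is moved stays moved. The work goes in short steps, Python scripts to look and compute and a tool call to move; the robot and the scene stay as the last step left them, time stands still between calls to the robot, and variables do not carry over. Pictures are saved under pics/ and viewed, about 8 in all and at most 12, crops included, and the job is handed in when it is done.

Besides the shell and the picture viewer there is one more tool, called after "Emit:" as a command line: name --argument value ..., lists and objects as JSON in quotes. servo_tool: Moves the arm, as the interface text tells. Its arguments: {"type":"object","properties":{"deltas":{"type":"array","items":{"type":"array","items":{"type":"array","items":{"type":"number"}}}},"gripper":{"type":"number"},"grip_force":{"type":"number"}},"required":["deltas"]}

```bash
ls; mkdir -p pics; python3 - <<'E'
from plant import observe,cams,robot
import cv2,numpy as np
s=observe();print(s['clock'],s['tcp_pos'],s['tool_rot'],s['gripper_width'],robot.tcp_to_grasp)
for n in('scene','top'):
    c=cams.capture(n);cv2.imwrite(f'pics/{n}0.png',c['pixels']);print(n,c['intrinsics'],c['world_to_cam'])
E
```

```text
pics
0.0 [ 0.16454451 -0.57665938  0.23027865] [[-9.61657425e-01 -2.74252872e-01 -5.99730595e-04]
 [-2.74253498e-01  9.61656047e-01  1.63309127e-03]
 [ 1.28854581e-04  1.73495256e-03 -9.99998487e-01]] 0.08522408075934278 0.0187
scene [[413.19937402   0.         250.48043908]
 [  0.         413.19937402 194.22580015]
 [  0.           0.           1.        ]] [[ 0.78150496  0.62377546 -0.01241672 -0.40102294]
 [ 0.47173656 -0.60381163 -0.64255438 -0.259576  ]
 [-0.40830701  0.49630201 -0.76613948  1.25435904]
 [ 0.          0.          0.          1.        ]]
top [[498.91712743   0.         255.42140234]
 [  0.         498.91712743 187.66657237]
 [  0.           0.           1.        ]] [[-0.02861035 -0.99945003 -0.01676586 -0.03924377]
 [-0.99584742  0.02994939 -0.08597063  0.55566824]
 [ 0.08642548  0.01423659 -0.99615659  1.06503219]
 [ 0.          0.          0.          1.        ]]
```

View pics/top0.png

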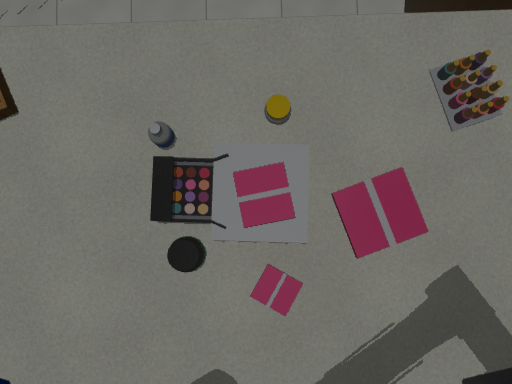

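View pics/scene0.png

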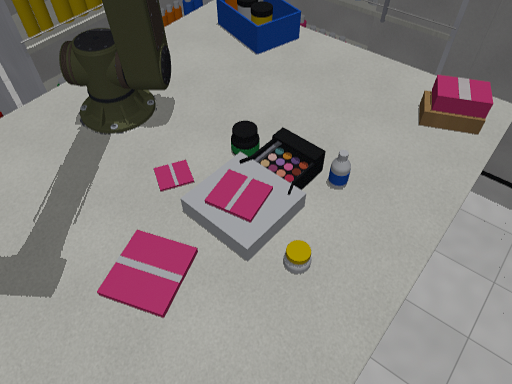

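Candidates for the cover in the top view are the small plate (276,290), the large plate on the counter (380,212) and the middle plate on the shelf (264,195). There is also a pink block on a wooden box in the scene view (460,95). I choose the one on the shelf and will measure its sizes to confirm.

```bash
cat > h.py <<'E'
import cv2,numpy as np
from plant import observe,cams,robot
def ray(c,uv,z):
    T=c['world_to_cam'];R=T[:3,:3];o=-R.T@T[:3,3]
    uv=np.atleast_2d(uv).astype(float)
    d=np.c_[uv,np.ones(len(uv))]@np.linalg.inv(c['intrinsics']).T@R
    return o+d*((z-o[2])/d[:,2])[:,None]
def proj(c,P):
    P=np.atleast_2d(P);q=(P@c['world_to_cam'][:3,:3].T+c['world_to_cam'][:3,3])@c['intrinsics'].T
    return q[:,:2]/q[:,2:]
def pink(im):
    h=cv2.cvtColor(im,cv2.COLOR_BGR2HSV);return cv2.inRange(h,(160,140,70),(179,255,255))
def rects(c,z,close=15,minA=300):
    m=cv2.morphologyEx(pink(c['pixels']),cv2.MORPH_CLOSE,np.ones((close,close)))
    out=[]
    for k in cv2.findContours(m,cv2.RETR_EXTERNAL,cv2.CHAIN_APPROX_NONE)[0]:
        if cv2.contourArea(k)<minA: continue
        P=ray(c,k[:,0],z)[:,:2].astype(np.float32)*1000
        out.append((k[:,0].mean(0),cv2.minAreaRect(P)))
    return out
E
python3 - <<'E'
from h import *
for n in('top','scene'):
    c=cams.capture(n)
    for z in(.062,):
        for r in rects(c,z):print(n,z,r,'\n',cv2.boxPoints(r[1]).round(1).tolist())
    if n=='top':
        im=c['pixels'];h=cv2.cvtColor(im,cv2.COLOR_BGR2HSV)
        print(im[220,300],im[150,300],im[160,330],im[240,240],im[280,340])
        cv2.imwrite('pics/crop.png',cv2.resize(im[120:270,140:320],None,fx=4,fy=4,interpolation=cv2.INTER_CUBIC))
E
```

```text
top 0.062 (array([276.09022556, 289.38345865]), ((338.5768737792969, -92.71041107177734), (81.62103271484375, 75.2032241821289), 59.14905548095703)) 
 [[285.3999938964844, -108.5], [349.8999938964844, -147.0], [391.79998779296875, -77.0], [327.20001220703125, -38.400001525878906]]
top 0.062 (array([379.60885609, 212.48708487]), ((492.1340637207031, -313.5810546875), (143.3277130126953, 157.55055236816406), 18.881370544433594)) 
 [[398.79998779296875, -262.20001220703125], [449.79998779296875, -411.29998779296875], [585.4000244140625, -364.8999938964844], [534.4000244140625, -215.89999389648438]]
top 0.062 (array([263.44711538, 194.67788462]), ((536.2115478515625, -72.3578109741211), (118.041259765625, 108.26602935791016), 9.956927299499512)) 
 [[468.70001220703125, -29.200000762939453], [487.3999938964844, -135.89999389648438], [603.7000122070312, -115.5], [585.0, -8.800000190734863]]
[120 119 117] [118 118 116] [105 113 112] [120 119 117] [106 113 113]
scene 0.062 (array([148.13846154, 272.68846154]), ((523.44580078125, -336.84295654296875), (146.4016571044922, 158.31143188476562), 
[... 383 characters left out ...]
8438], [637.0, -114.9000015258789], [602.9000244140625, 84.4000015258789]]
scene 0.062 (array([172.93518519, 174.99074074]), ((375.78399658203125, -124.58208465576172), (80.54950714111328, 78.26336669921875), 59.70090866088867)) 
 [[321.70001220703125, -139.60000610351562], [389.29998779296875, -179.10000610351562], [429.8999938964844, -109.5999984741211], [362.29998779296875, -70.0999984741211]]
scene 0.062 (array([461.09714286,  95.85714286]), ((804.608154296875, 599.5682983398438), (161.88833618164062, 176.54833984375), 22.609148025512695)) 
 [[695.9000244140625, 649.9000244140625], [763.7999877929688, 487.0], [913.2999877929688, 549.2000122070312], [845.4000244140625, 712.2000122070312]]
```

View pics/crop.png

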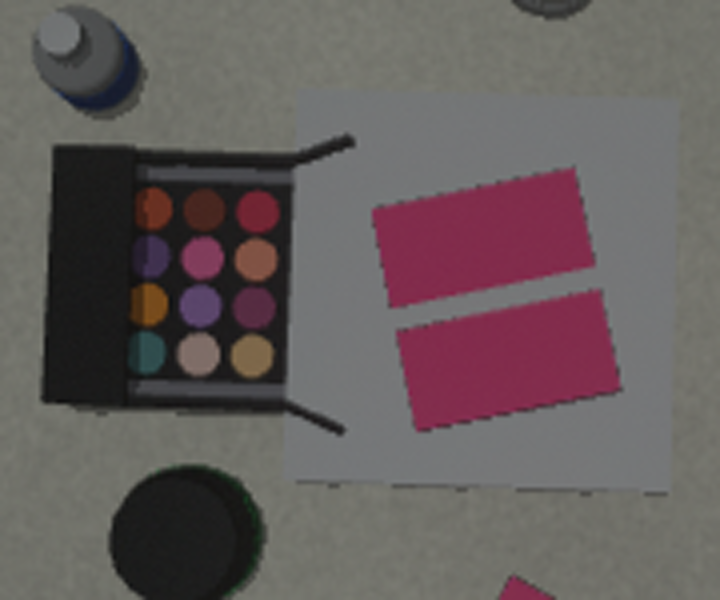

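The close crop shows the 118 x 108 mm plate on the shelf, so it is the right one. The shelf corners are at crop (297,90), (678,100), (668,492) and (285,482), and the hood is at the left. Next I measure the case pose.

```bash
python3 - <<'E'
from h import *
c=cams.capture('top')
off=np.array([140,120]);px=lambda L:(np.array(L)+.5)/4-.5+off
S=ray(c,px([(297,90),(678,100),(668,492),(285,482)]),.05)[:,:2]
print('shelf',S.round(4).tolist())
# corresponding case coords: y left of x ; case x -> world +y, case y -> world -x : image top = +x world = case -y
K=np.array([(0,-.105),(-.205,-.105),(-.205,.105),(0,.105)])
def fit(K,S):
    k,s=K.mean(0),S.mean(0);A=K-k;B=S-s
    th=np.arctan2((A[:,0]*B[:,1]-A[:,1]*B[:,0]).sum(),(A*B).sum())
    R=np.array([[np.cos(th),-np.sin(th)],[np.sin(th),np.cos(th)]]);return R,s-R@k,np.degrees(th)
R,t,th=fit(K,S);print('case yaw',th,'origin',t,'resid mm',((K@R.T+t-S)*1e3).round(1).tolist())
H=ray(c,px([(52,147),(137,150),(125,405),(42,402)]),.072)[:,:2]
print('hood in case mm',((H-t)@R*1e3).round(1).tolist())
E2=ray(c,px([(300,160),(286,402)]),.06)[:,:2];print('cheek corners',((E2-t)@R*1e3).round(1).tolist())
r=[r for r in rects(c,.062) if 250<r[0][0]<275 and r[0][1]<220][0][1]
B=cv2.boxPoints(r)/1e3;print('cover corners in case mm',((B-t)@R*1e3).round(1).tolist(),'centre',((np.array(r[0])/1e3-t)@R*1e3).round(1))
np.savez('case.npz',R=R,t=t)
for nm,p in (('tube',(276,109)),):print(ray(c,p,.05))
E
```

```text
shelf [[0.6529, 0.0305], [0.641, -0.1735], [0.4327, -0.1603], [0.4436, 0.0414]]
case yaw 86.7457732384011 origin [0.54834784 0.03685105] resid mm [[0.3, 0.4], [0.6, -0.3], [-0.8, -1.5], [-0.1, 1.4]]
hood in case mm [[125.2, -67.3], [80.3, -66.8], [80.9, 66.9], [124.3, 66.6]]
cheek corners [[-4.4, -65.4], [-1.5, 62.8]]
cover corners in case mm [[-70.5, 75.7], [-175.9, 51.1], [-149.0, -63.8], [-43.6, -39.2]] centre [-109.7    5.9]
[[ 0.72087668 -0.1051469   0.05      ]]
```

Emit:
servo_tool --deltas '[[[0,0,0,0,0,-7.08],[0,0,0,0,0,-7.08],[0,0,0,0,0,-7.08],[0,0,0,0,0,-7.08],[0,0,0,0,0,-7.08],[0,0,0,0,0,-7.08],[0,0,0,0,0,-7.08],[0,0,0,0,0,-7.08],[0,0,0,0,0,-7.08],[0,0,0,0,0,-7.08],[0,0,0,0,0,0],[0,0,0,0,0,0]]]' --gripper -1

```text
clock: 1.25
tcp_pos: [0.1645, -0.5769, 0.2311]
tool_rot: [[-0.061, -0.998, -0.0], [-0.998, 0.061, 0.0], [-0.0, 0.0, -1.0]]
wrist_force: [-0.1, 0.7, 0.5]
gripper_width: 0.0
```

```bash
cat >> h.py <<'E'
def tip():
    d=np.load('case.npz');s=observe();p=s['tcp_pos']
    M=np.c_[np.r_[d['R'],[[0,0]]],[0,0,1]]
    W=M.T@s['tool_rot']
    print('t',round(s['clock'],2),'case mm',((p[:2]-d['t'])@d['R']*1e3).round(1),'z',round(p[2]*1e3,1),'tool in case\n',W.round(3),'F(case)',(M.T@s['wrist_force']).round(1),'w',round(s['gripper_width']*1e3,1),'q',np.round(s['qpos'],2))
def cover(z=.062):
    d=np.load('case.npz');c=cams.capture('top')
    for k,r in rects(c,z):
        b=(cv2.boxPoints(r)/1e3-d['t'])@d['R']*1e3;m=b.mean(0)
        if abs(m[1])<60 and -150<m[0]<120:
            e=[b[(i+1)%4]-b[i] for i in range(4)];v=max(e,key=lambda v:v[0])
            print('cover centre',m.round(1),'yaw',np.degrees(np.arctan2(v[1],v[0])).round(1),'size',np.round(r[1],1),'corners',b.round(1).tolist())
    return c
E
python3 -c "
from h import *
tip()"
```

```text
t 1.25 case mm [-634.6  348.3] z 231.1 tool in case
 [[-1.     0.004  0.   ]
 [ 0.004  1.     0.   ]
 [-0.     0.    -1.   ]] F(case) [0.7 0.1 0.5] w 0.0 q [-0.96  0.04  0.08 -0.   -1.62  0.9 ]
```

Emit:
servo_tool --deltas '[[[-0.0344,-0.0158,0,0,0,0],[-0.0344,-0.0158,0,0,0,0],[-0.0344,-0.0158,0,0,0,0],[-0.0344,-0.0158,0,0,0,0],[-0.0344,-0.0158,0,0,0,0],[-0.0344,-0.0158,0,0,0,0],[-0.0344,-0.0158,0,0,0,0],[-0.0344,-0.0158,0,0,0,0],[-0.0344,-0.0158,0,0,0,0],[-0.0344,-0.0158,0,0,0,0],[-0.0344,-0.0158,0,0,0,0],[-0.0344,-0.0158,0,0,0,0],[-0.0344,-0.0158,0,0,0,0],[-0.0344,-0.0158,0,0,0,0],[-0.0344,-0.0158,0,0,0,0],[-0.0344,-0.0158,0,0,0,0],[0,0,0,0,0,0],[0,0,0,0,0,0]]]'

```text
clock: 2.75
tcp_pos: [0.4488, -0.0404, 0.2308]
tool_rot: [[-0.057, -0.998, -0.001], [-0.998, 0.057, -0.0], [0.0, 0.001, -1.0]]
wrist_force: [-0.5, -0.6, -0.7]
gripper_width: 0.0003
```

```bash
python3 -c "
from h import *
tip()"
```

```text
t 2.75 case mm [-82.8  95. ] z 230.8 tool in case
 [[-1.     0.001 -0.   ]
 [ 0.001  1.     0.001]
 [ 0.     0.001 -1.   ]] F(case) [-0.7  0.5 -0.7] w 0.3 q [ 0.36 -0.37 -0.27 -0.   -1.66 -0.42]
```

Emit:
servo_tool --deltas '[[[0,0.003,0.03,0,0,0],[0,0,0.035,0,0,0],[0,0,0.035,0,0,0],[0,0,0.03,0,0,0],[0,0,0.02,0,0,0],[0,0,0.012,0,0,0],[0,0,0.008,0,0,0],[0,0,0.004,0,0,0],[0,0,0.002,0,0,0],[0,0,0,0,0,0],[0,0,0,0,0,0]]]'

```text
clock: 3.67
tcp_pos: [0.4461, -0.0417, 0.0565]
tool_rot: [[-0.058, -0.998, 0.002], [-0.998, 0.058, 0.0], [-0.0, -0.002, -1.0]]
wrist_force: [0.0, -0.4, 0.4]
gripper_width: -0.0
```

```bash
python3 -c "
from h import *
tip();c=cover()
c=cams.capture('scene');cv2.imwrite('pics/s1.png',cv2.resize(c['pixels'][110:270,150:350],None,fx=4,fy=3.75))"
```

```text
t 3.67 case mm [-84.2  97.6] z 56.5 tool in case
 [[-1.     0.001  0.   ]
 [ 0.001  1.    -0.002]
 [-0.    -0.002 -1.   ]] F(case) [-0.4 -0.1  0.4] w -0.0 q [ 0.36 -0.34 -0.58  0.   -1.34 -0.42]
cover centre [-109.7    6.1] yaw 13.2 size [117.9 108.2] corners [[-70.5, 75.8], [-175.8, 51.1], [-148.9, -63.6], [-43.6, -39.0]]
```

View pics/s1.png

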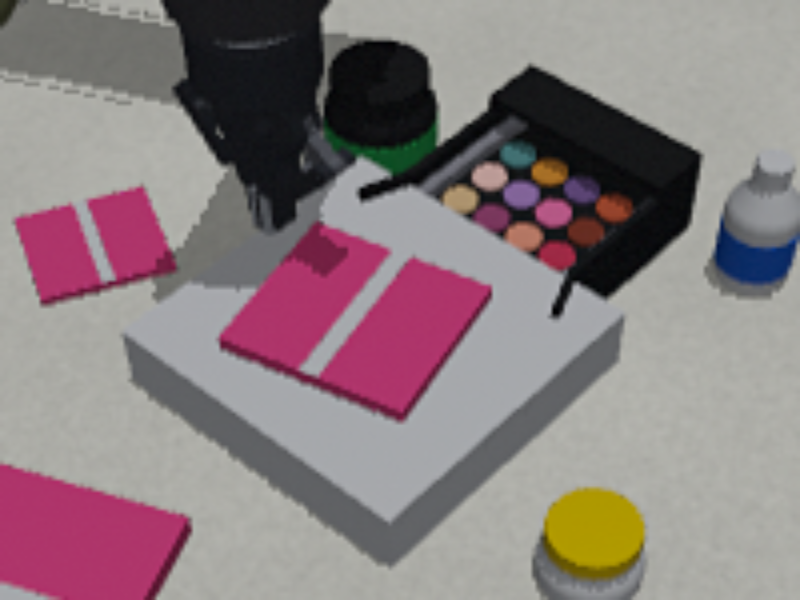

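The picture shows the closed fingers at crop (270,215), standing beside the cover's far left corner at (320,230) on the shelf. Now I push that corner sideways to square the cover up.

Emit:
servo_tool --deltas '[[[0,-0.003,0.0015,0,0,0],[0,-0.003,0,0,0,0],[0,-0.002,0,0,0,0],[0,-0.002,0,0,0,0],[0,-0.002,0,0,0,0],[0,-0.002,0,0,0,0],[0,-0.002,0,0,0,0],[0,0,0,0,0,0],[0,0,0,0,0,0]]]'

```text
clock: 4.52
tcp_pos: [0.4615, -0.0427, 0.0537]
tool_rot: [[-0.057, -0.998, -0.0], [-0.998, 0.057, 0.0], [-0.0, 0.0, -1.0]]
wrist_force: [-0.1, 0.2, -0.3]
gripper_width: -0.0002
```

```bash
python3 -c "
from h import *
tip();c=cover()"
```

```text
t 4.52 case mm [-84.3  82.2] z 53.7 tool in case
 [[-1.     0.001  0.   ]
 [ 0.001  1.     0.   ]
 [-0.     0.    -1.   ]] F(case) [ 0.2  0.1 -0.3] w -0.2 q [ 0.35 -0.29 -0.54 -0.   -1.32 -0.4 ]
cover centre [-111.1    2.1] yaw 12.1 size [117.8 108.1] corners [[-70.5, 71.0], [-176.2, 48.4], [-151.6, -66.8], [-45.9, -44.2]]
```

Emit:
servo_tool --deltas '[[[0,-0.002,0,0,0,0],[0,-0.002,0,0,0,0],[0,0,0,0,0,0],[0,0,0,0,0,0]]]'

```text
clock: 4.9
tcp_pos: [0.4656, -0.0429, 0.0538]
tool_rot: [[-0.057, -0.998, 0.0], [-0.998, 0.057, 0.0], [-0.0, -0.0, -1.0]]
wrist_force: [-0.4, 0.4, -0.1]
gripper_width: -0.0002
```

```bash
python3 -c "
from h import *
tip();c=cover();cv2.imwrite('pics/t2.png',cv2.resize(c['pixels'][120:270,140:320],None,fx=4,fy=4))"
```

```text
t 4.9 case mm [-84.4  78.1] z 53.8 tool in case
 [[-1.     0.001  0.   ]
 [ 0.001  1.    -0.   ]
 [-0.    -0.    -1.   ]] F(case) [ 0.4  0.4 -0.1] w -0.2 q [ 0.34 -0.28 -0.53  0.   -1.32 -0.4 ]
cover centre [-112.    -1.3] yaw 11.0 size [117.6 108.3] corners [[-70.1, 66.8], [-176.4, 46.0], [-153.9, -69.4], [-47.6, -48.6]]
```

View pics/t2.png

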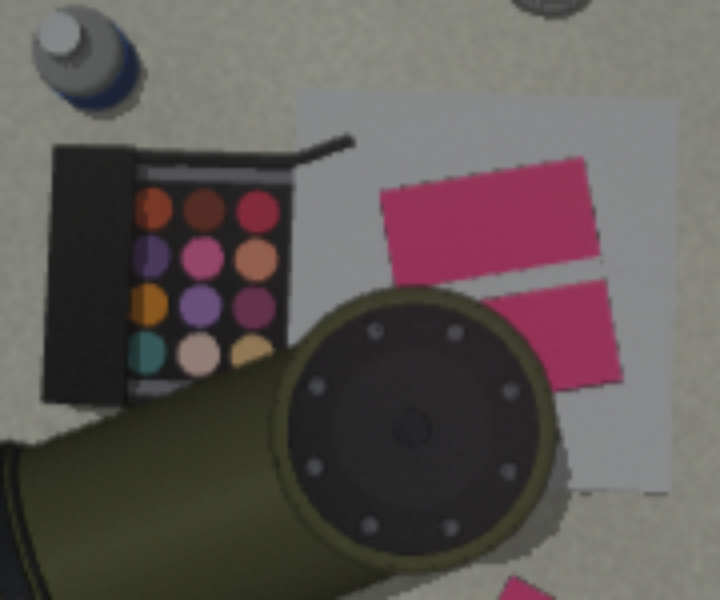

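The wrist hides one corner at crop (410,430), but three corners of the cover are visible. Its centre is at (-112, -1) and its yaw is 11°. The side push mostly shifts it now, so I go behind it with the fingers partly open for a flush push.

Emit:
servo_tool --deltas '[[[0,0.006,0,0,0,0],[0,0,-0.02,0,0,0],[0,0,-0.03,0,0,0],[0.03,-0.021,0,0,0,0],[0.03,-0.021,0,0,0,0],[0.03,-0.021,0,0,0,0],[0.026,-0.021,0,0,0,0],[0,0,0.02,0,0,0],[0,0,0.015,0,0,0],[0,0,0.009,0,0,0],[0,0,0.004,0,0,0],[0,0,0.0015,0,0,0],[0,0,0,0,0,0],[0,0,0,0,0,0]]]' --gripper 0

```text
clock: 6.12
tcp_pos: [0.5372, -0.163, 0.0556]
tool_rot: [[-0.057, -0.998, 0.002], [-0.998, 0.057, -0.0], [0.0, -0.002, -1.0]]
wrist_force: [-1.1, 0.0, -0.3]
gripper_width: 0.0426
```

```bash
python3 -c "
from h import *
tip();c=cover()
c=cams.capture('scene');cv2.imwrite('pics/s2.png',cv2.resize(c['pixels'][150:250,150:310],None,fx=5,fy=5,interpolation=cv2.INTER_CUBIC))"
```

```text
t 6.12 case mm [-2.001e+02 -2.000e-01] z 55.6 tool in case
 [[-1.    -0.    -0.   ]
 [-0.     1.    -0.002]
 [ 0.    -0.002 -1.   ]] F(case) [-0.   1.1 -0.3] w 42.6 q [ 0.06 -0.01 -0.29  0.   -1.29 -0.12]
```

View pics/s2.png

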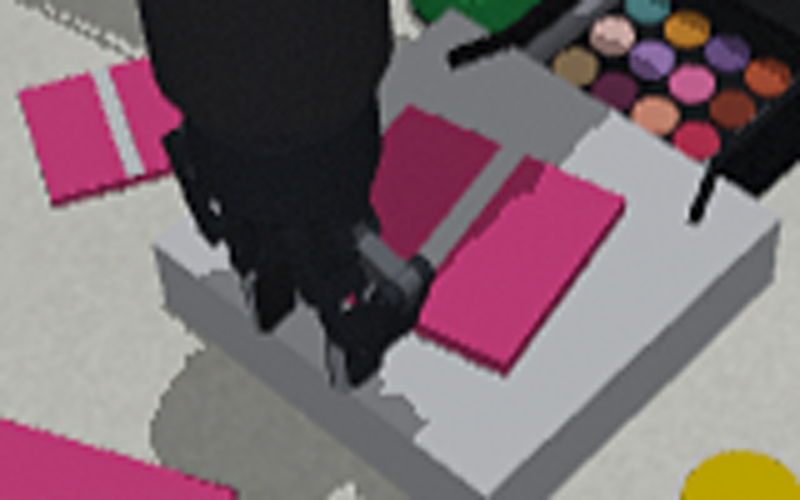

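The fingers (tips at crop (360,385) and (265,325)) stand behind the cover's near edge. I now push forward slowly.

Emit:
servo_tool --deltas '[[[-0.004,0,0.0015,0,0,0],[-0.004,0,0,0,0,0],[-0.004,0,0,0,0,0],[-0.003,0,0,0,0,0],[-0.002,0,0,0,0,0],[-0.002,0,0,0,0,0],[-0.002,0,0,0,0,0],[-0.002,0,0,0,0,0],[-0.002,0,0,0,0,0],[-0.002,0,0,0,0,0],[-0.002,0,0,0,0,0],[0,0,0,0,0,0],[0,0,0,0,0,0]]]'

```text
clock: 7.3
tcp_pos: [0.5384, -0.1339, 0.0528]
tool_rot: [[-0.057, -0.998, 0.0], [-0.998, 0.057, 0.0], [-0.0, -0.0, -1.0]]
wrist_force: [0.2, -0.5, 0.5]
gripper_width: 0.0426
```

```bash
cat >> h.py <<'E'
def look(fn,z=.062,x0=-150,save=False):
    # cover parts visible around the wrist in the top view, as points in the case frame
    d=np.load('case.npz');c=cams.capture('top');m=pink(c['pixels'])
    n,l,st,ce=cv2.connectedComponentsWithStats(m)
    for i in range(1,n):
        if st[i,4]<60: continue
        k=cv2.findContours((l==i).astype(np.uint8),cv2.RETR_EXTERNAL,cv2.CHAIN_APPROX_NONE)[0][0]
        P=(ray(c,k[:,0],z)[:,:2]-d['t'])@d['R']*1e3
        if abs(P[:,1].mean())>80 or P[:,0].mean()<-190: continue
        a=cv2.approxPolyDP(P.astype(np.float32)[:,None],3,True)[:,0]
        print('piece',st[i,4],a.round(0).tolist())
    if save: cv2.imwrite(fn,cv2.resize(c['pixels'][120:270,140:320],None,fx=4,fy=4))
E
python3 -c "
from h import *
tip();look('pics/t3.png',save=True)"
```

```text
t 7.3 case mm [-171.1    0.2] z 52.8 tool in case
 [[-1.  0.  0.]
 [ 0.  1. -0.]
 [-0. -0. -1.]] F(case) [-0.4 -0.3  0.5] w 42.6 q [ 0.12 -0.03 -0.31 -0.   -1.29 -0.17]
piece 228 [[-162.0, 37.0], [-60.0, 53.0], [-56.0, 59.0], [-160.0, 46.0]]
```

View pics/t3.png

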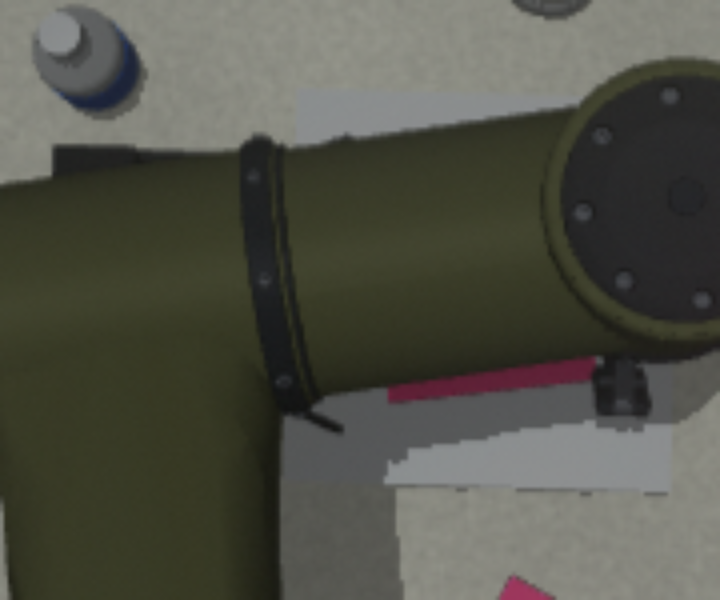

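The arm hides most of the top view; only the cover's left edge at crop (390-595,360-400) is visible. It is turning, with yaw now about 7°. I use the scene view from here on.

```bash
cat >> h.py <<'E'
def scn(fn=None,z=.062):
    d=np.load('case.npz');c=cams.capture('scene');m=pink(c['pixels'])
    h=cv2.cvtColor(c['pixels'],cv2.COLOR_BGR2HSV)
    ex=[]
    n,l,st,ce=cv2.connectedComponentsWithStats(m)
    for i in range(1,n):
        if st[i,4]<60: continue
        k=cv2.findContours((l==i).astype(np.uint8),cv2.RETR_EXTERNAL,cv2.CHAIN_APPROX_NONE)[0][0]
        P=(ray(c,k[:,0],z)[:,:2]-d['t'])@d['R']*1e3
        if abs(P[:,1].mean())>80 or P[:,0].mean()<-190: continue
        a=cv2.approxPolyDP(P.astype(np.float32)[:,None],4,True)[:,0]
        print('piece',st[i,4],a.round(0).tolist())
    if fn: cv2.imwrite(fn,cv2.resize(c['pixels'][130:250,170:330],None,fx=5,fy=5,interpolation=cv2.INTER_CUBIC))
E
python3 -c "
from h import *
scn('pics/s3.png')"
```

```text
piece 292 [[-56.0, 60.0], [-94.0, 35.0], [-107.0, 16.0], [-107.0, 3.0], [-49.0, 12.0]]
piece 901 [[-45.0, -7.0], [-95.0, -11.0], [-131.0, -28.0], [-156.0, -30.0], [-151.0, -73.0], [-45.0, -59.0], [-39.0, -51.0]]
```

View pics/s3.png

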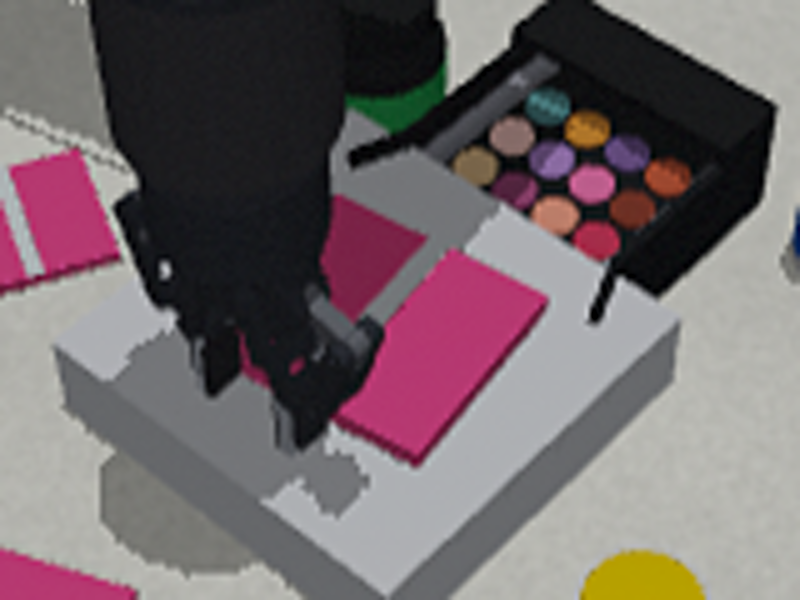

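Emit:
servo_tool --deltas '[[[-0.002,0,0,0,0,0],[-0.002,0,0,0,0,0],[-0.002,0,0,0,0,0],[-0.002,0,0,0,0,0],[-0.002,0,0,0,0,0],[-0.002,0,0,0,0,0],[-0.002,0,0,0,0,0],[-0.002,0,0,0,0,0],[-0.002,0,0,0,0,0],[-0.002,0,0,0,0,0],[0,0,0,0,0,0],[0,0,0,0,0,0]]]'

```text
clock: 8.4
tcp_pos: [0.5397, -0.1139, 0.0528]
tool_rot: [[-0.057, -0.998, 0.0], [-0.998, 0.057, 0.001], [-0.001, -0.0, -1.0]]
wrist_force: [0.4, 0.8, -1.2]
gripper_width: 0.0424
```

```bash
python3 -c "
from h import *
tip();scn('pics/s4.png');look('')"
```

```text
t 8.4 case mm [-1.51e+02  1.00e-01] z 52.8 tool in case
 [[-1.     0.     0.001]
 [ 0.     1.    -0.   ]
 [-0.001 -0.    -1.   ]] F(case) [ 0.8 -0.3 -1.2] w 42.4 q [ 0.16 -0.04 -0.32 -0.   -1.29 -0.21]
piece 292 [[-33.0, 49.0], [-47.0, 49.0], [-69.0, 35.0], [-82.0, 17.0], [-85.0, 5.0], [-78.0, -2.0], [-31.0, 2.0]]
piece 896 [[-30.0, -19.0], [-85.0, -17.0], [-111.0, -28.0], [-136.0, -30.0], [-142.0, -41.0], [-140.0, -72.0], [-34.0, -71.0], [-28.0, -60.0]]
piece 88 [[-139.0, 36.0], [-81.0, 48.0], [-139.0, 44.0]]
```

Emit:
servo_tool --deltas '[[[0.008,0,0,0,0,0],[0,0,-0.025,0,0,0],[0,0,-0.02,0,0,0],[-0.023,-0.033,0,0,0,0],[-0.023,-0.033,0,0,0,0],[-0.023,-0.029,0,0,0,0],[0,0,0,0,0,0],[0,0,0.02,0,0,0],[0,0,0.015,0,0,0],[0,0,0.006,0,0,0],[0,0,0.003,0,0,0],[0,0,0,0,0,0],[0,0,0,0,0,0]]]' --gripper -1

```text
clock: 9.58
tcp_pos: [0.6383, -0.0592, 0.0549]
tool_rot: [[-0.057, -0.998, 0.001], [-0.998, 0.057, -0.0], [0.0, -0.001, -1.0]]
wrist_force: [0.0, -0.5, 0.4]
gripper_width: 0.0003
```

```bash
python3 -c "
from h import *
tip();scn();look('');c=cover()"
```

```text
t 9.58 case mm [-90.7 -95.2] z 54.9 tool in case
 [[-1.     0.001 -0.   ]
 [ 0.001  1.    -0.001]
 [ 0.    -0.001 -1.   ]] F(case) [-0.5 -0.   0.4] w 0.3 q [ 0.22  0.2  -0.07  0.   -1.3  -0.28]
piece 1339 [[-33.0, 49.0], [-125.0, 47.0], [-144.0, 41.0], [-137.0, -75.0], [-83.0, -69.0], [-65.0, -18.0], [-133.0, -21.0], [-141.0, -16.0], [-139.0, -5.0], [-59.0, -0.0], [-45.0, 18.0], [-32.0, 17.0]]
piece 1075 [[-137.0, -70.0], [-105.0, -71.0], [-105.0, -46.0], [-78.0, -43.0], [-74.0, -49.0], [-75.0, -68.0], [-31.0, -67.0], [-32.0, -18.0], [-138.0, -21.0]]
piece 83 [[22.0, -47.0], [28.0, -36.0], [21.0, -27.0], [12.0, -28.0], [6.0, -38.0], [13.0, -47.0]]
piece 76 [[50.0, -20.0], [54.0, -7.0], [39.0, -4.0], [35.0, -10.0], [37.0, -19.0]]
piece 1274 [[-33.0, -1.0], [-35.0, 49.0], [-139.0, 44.0], [-138.0, -4.0]]
cover centre [-84.2 -11.4] yaw 1.6 size [107.9 118.3] corners [[-139.7, 46.2], [-136.5, -72.1], [-28.6, -69.1], [-31.9, 49.2]]
```

Emit:
servo_tool --deltas '[[[0,0.004,0.0015,0,0,0],[0,0.004,0,0,0,0],[0,0.003,0,0,0,0],[0,0.002,0,0,0,0],[0,0.002,0,0,0,0],[0,0.002,0,0,0,0],[0,0.002,0,0,0,0],[0,0.002,0,0,0,0],[0,0.002,0,0,0,0],[0,0,0,0,0,0],[0,0,0,0,0,0]]]'

```text
clock: 10.65
tcp_pos: [0.6147, -0.0575, 0.0524]
tool_rot: [[-0.057, -0.998, -0.0], [-0.998, 0.057, 0.0], [-0.0, 0.0, -1.0]]
wrist_force: [0.7, -0.3, 0.5]
gripper_width: 0.0001
```

```bash
python3 -c "
from h import *
tip();look('');c=cover()"
```

```text
t 10.65 case mm [-90.4 -71.6] z 52.4 tool in case
 [[-1.     0.001  0.   ]
 [ 0.001  1.     0.   ]
 [-0.     0.    -1.   ]] F(case) [-0.2 -0.7  0.5] w 0.1 q [ 0.23  0.14 -0.14 -0.   -1.29 -0.29]
piece 989 [[-31.0, -56.0], [-31.0, -6.0], [-136.0, -8.0], [-135.0, -57.0], [-120.0, -59.0], [-107.0, -52.0], [-106.0, -22.0], [-87.0, -15.0], [-74.0, -21.0], [-74.0, -51.0], [-59.0, -57.0]]
piece 80 [[13.0, -47.0], [24.0, -44.0], [28.0, -38.0], [21.0, -27.0], [12.0, -28.0], [6.0, -34.0]]
piece 75 [[50.0, -20.0], [54.0, -7.0], [39.0, -4.0], [35.0, -10.0], [37.0, -19.0]]
piece 1285 [[-31.0, 9.0], [-31.0, 60.0], [-138.0, 59.0], [-136.0, 9.0]]
cover centre [-83.8   1.1] yaw 0.7 size [108.2 118.8] corners [[-138.7, 59.8], [-137.2, -59.0], [-29.0, -57.7], [-30.5, 61.1]]
```

The cover is squared: centre (-84, 1), yaw 0.7°. I go back behind it and push it in.

Emit:
servo_tool --deltas '[[[0,-0.008,0,0,0,0],[0,0,-0.025,0,0,0],[0,0,-0.02,0,0,0],[0.025,0.027,0,0,0,0],[0.025,0.027,0,0,0,0],[0.025,0.027,0,0,0,0],[0,0,0,0,0,0],[0,0,0.02,0,0,0],[0,0,0.015,0,0,0],[0,0,0.006,0,0,0],[0,0,0.004,0,0,0],[0,0,0,0,0,0],[0,0,0,0,0,0]]]' --gripper 0

```text
clock: 11.83
tcp_pos: [0.5381, -0.1282, 0.0528]
tool_rot: [[-0.057, -0.998, 0.0], [-0.998, 0.057, -0.0], [0.0, -0.0, -1.0]]
wrist_force: [-0.0, -0.3, 0.2]
gripper_width: 0.043
```

Emit:
servo_tool --deltas '[[[-0.005,0,0,0,0,0],[-0.005,0,0,0,0,0],[-0.003,0,0,0,0,0],[-0.003,0,0,0,0,0],[-0.003,0,0,0,0,0],[-0.004,0,0,0,0,0],[-0.004,0,0,0,0,0],[-0.004,0,0,0,0,0],[-0.004,0,0,0,0,0],[-0.004,0,0,0,0,0],[-0.004,0,0,0,0,0],[-0.004,0,0,0,0,0],[-0.004,0,0,0,0,0],[-0.004,0,0,0,0,0],[-0.004,0,0,0,0,0],[0,0,0,0,0,0]]]'

```text
clock: 13.17
tcp_pos: [0.541, -0.0682, 0.052]
tool_rot: [[-0.057, -0.998, -0.0], [-0.998, 0.057, 0.001], [-0.001, 0.0, -1.0]]
wrist_force: [-0.0, -0.5, -0.2]
gripper_width: 0.0427
```

```bash
python3 -c "
from h import *
tip();scn('pics/s5.png')"
```

```text
t 13.17 case mm [-105.3    1.3] z 52.0 tool in case
 [[-1.    -0.     0.001]
 [-0.     1.     0.   ]
 [-0.001  0.    -1.   ]] F(case) [-0.5 -0.  -0.2] w 42.7 q [ 0.24 -0.05 -0.33 -0.   -1.29 -0.3 ]
piece 179 [[16.0, 56.0], [-18.0, 32.0], [-29.0, 19.0], [-29.0, 10.0], [16.0, 14.0]]
piece 741 [[17.0, -8.0], [-27.0, -7.0], [-29.0, -15.0], [-63.0, -29.0], [-91.0, -29.0], [-98.0, -35.0], [-99.0, -60.0], [14.0, -60.0], [17.0, -33.0], [24.0, -36.0], [15.0, -31.0], [21.0, -23.0], [16.0, -22.0]]
```

View pics/s5.png

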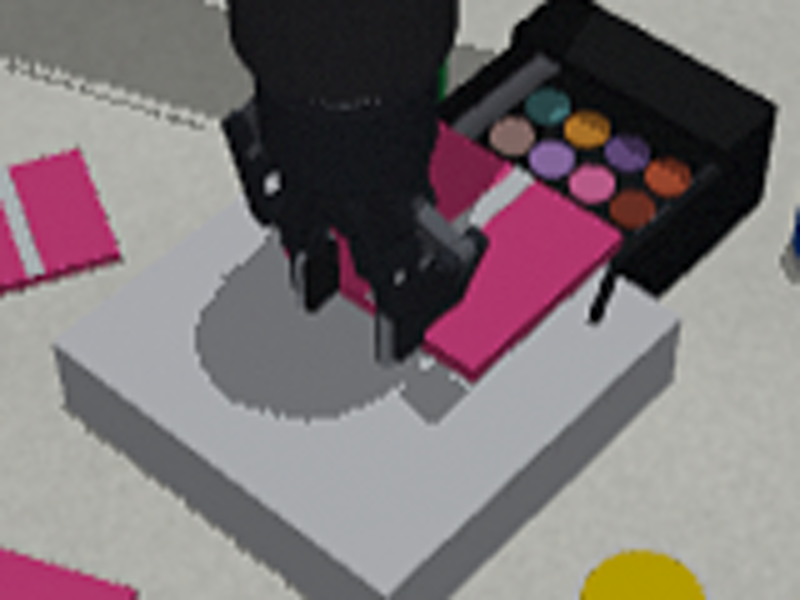

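The front edge (crop (440,125) to (620,240)) has entered between the cheeks and is square. I keep pushing.

Emit:
servo_tool --deltas '[[[-0.004,0,0,0,0,0],[-0.004,0,0,0,0,0],[-0.004,0,0,0,0,0],[-0.004,0,0,0,0,0],[-0.004,0,0,0,0,0],[-0.004,0,0,0,0,0],[-0.004,0,0,0,0,0],[-0.004,0,0,0,0,0],[-0.004,0,0,0,0,0],[-0.004,0,0,0,0,0]]]'

```text
clock: 14.05
tcp_pos: [0.5434, -0.029, 0.0524]
tool_rot: [[-0.057, -0.998, 0.0], [-0.998, 0.057, -0.0], [0.0, -0.0, -1.0]]
wrist_force: [-0.7, -1.2, 0.7]
gripper_width: 0.043
```

Emit:
servo_tool --deltas '[[[-0.003,0,0,0,0,0],[-0.003,0,0,0,0,0],[-0.003,0,0,0,0,0],[-0.003,0,0,0,0,0],[-0.003,0,0,0,0,0],[-0.003,0,0,0,0,0],[-0.003,0,0,0,0,0],[-0.003,0,0,0,0,0],[-0.003,0,0,0,0,0],[-0.003,0,0,0,0,0],[-0.003,0,0,0,0,0],[0,0,0,0,0,0]]]'

```text
clock: 15.05
tcp_pos: [0.5451, 0.0044, 0.0519]
tool_rot: [[-0.057, -0.998, -0.001], [-0.998, 0.057, 0.001], [-0.001, 0.001, -1.0]]
wrist_force: [0.4, 0.4, -0.7]
gripper_width: 0.0426
```

```bash
python3 -c "
from h import *
tip();scn('pics/s6.png')"
```

```text
t 15.05 case mm [-32.5   1.4] z 51.9 tool in case
 [[-1.     0.     0.001]
 [ 0.     1.     0.001]
 [-0.001  0.001 -1.   ]] F(case) [ 0.5 -0.4 -0.7] w 42.6 q [ 0.38 -0.05 -0.34 -0.   -1.29 -0.43]
piece 98 [[85.0, 44.0], [56.0, 21.0], [53.0, 9.0], [83.0, 7.0]]
piece 597 [[85.0, -7.0], [59.0, -9.0], [16.0, -27.0], [-21.0, -30.0], [-26.0, -38.0], [-25.0, -58.0], [82.0, -62.0]]
piece 72 [[4.0, 49.0], [2.0, 40.0], [-25.0, 20.0], [-27.0, -4.0], [-17.0, 11.0], [-9.0, 11.0], [-9.0, 21.0], [5.0, 37.0]]
```

View pics/s6.png

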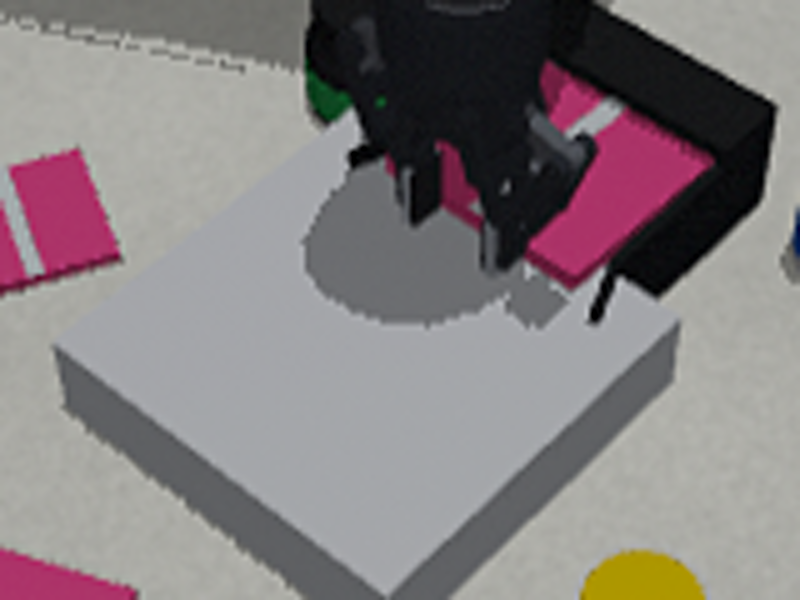

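The cover is under the hood (edge at crop (545,60)-(710,160)). Next comes the bumper approach, watching the force.

Emit:
servo_tool --deltas '[[[-0.002,0,0,0,0,0],[-0.002,0,0,0,0,0],[-0.002,0,0,0,0,0],[-0.002,0,0,0,0,0],[-0.002,0,0,0,0,0],[-0.002,0,0,0,0,0],[-0.001,0,0,0,0,0],[-0.001,0,0,0,0,0],[-0.001,0,0,0,0,0],[-0.001,0,0,0,0,0],[0,0,0,0,0,0]]]'

```text
clock: 16.02
tcp_pos: [0.5462, 0.0198, 0.0523]
tool_rot: [[-0.057, -0.998, 0.0], [-0.998, 0.057, 0.0], [-0.0, 0.0, -1.0]]
wrist_force: [0.1, -0.5, 0.1]
gripper_width: 0.043
```

Emit:
servo_tool --deltas '[[[-0.001,0,0,0,0,0],[-0.001,0,0,0,0,0],[-0.001,0,0,0,0,0],[-0.001,0,0,0,0,0],[-0.001,0,0,0,0,0],[0,0,0,0,0,0]]]'

```text
clock: 16.52
tcp_pos: [0.5463, 0.0243, 0.0522]
tool_rot: [[-0.057, -0.998, -0.0], [-0.998, 0.057, -0.001], [0.001, 0.0, -1.0]]
wrist_force: [-0.7, -3.9, -1.6]
gripper_width: 0.0426
```

```bash
python3 -c "
from h import *
tip();scn()"
```

```text
t 16.52 case mm [-12.6   1.3] z 52.2 tool in case
 [[-1.     0.001 -0.001]
 [ 0.001  1.     0.   ]
 [ 0.001  0.    -1.   ]] F(case) [-3.9  0.5 -1.6] w 42.6 q [ 0.41 -0.05 -0.33  0.   -1.29 -0.47]
piece 84 [[27.0, 49.0], [-5.0, 18.0], [-7.0, -6.0], [-2.0, 8.0], [12.0, 13.0], [26.0, 34.0]]
piece 466 [[84.0, -11.0], [39.0, -28.0], [6.0, -26.0], [-5.0, -33.0], [-8.0, -59.0], [82.0, -62.0]]
```

Emit:
servo_tool --deltas '[[[-0.001,0,0,0,0,0],[-0.001,0,0,0,0,0],[-0.001,0,0,0,0,0],[-0.0005,0,0,0,0,0],[0,0,0,0,0,0],[0,0,0,0,0,0]]]'

```text
clock: 17.07
tcp_pos: [0.5465, 0.0279, 0.0522]
tool_rot: [[-0.057, -0.998, -0.0], [-0.998, 0.057, -0.0], [0.0, 0.0, -1.0]]
wrist_force: [-0.2, -5.0, -1.1]
gripper_width: 0.0429
```

```bash
python3 -c "
from h import *
tip();scn('pics/s7.png')"
```

```text
t 17.07 case mm [-9.   1.3] z 52.2 tool in case
 [[-1.     0.001 -0.   ]
 [ 0.001  1.     0.   ]
 [ 0.     0.    -1.   ]] F(case) [-5.  -0.1 -1.1] w 42.9 q [ 0.42 -0.05 -0.33  0.   -1.29 -0.48]
piece 87 [[29.0, 47.0], [-4.0, 16.0], [-5.0, -8.0], [3.0, 8.0], [16.0, 14.0], [30.0, 35.0]]
piece 444 [[86.0, -13.0], [43.0, -28.0], [-1.0, -32.0], [-4.0, -59.0], [82.0, -62.0]]
```

View pics/s7.png

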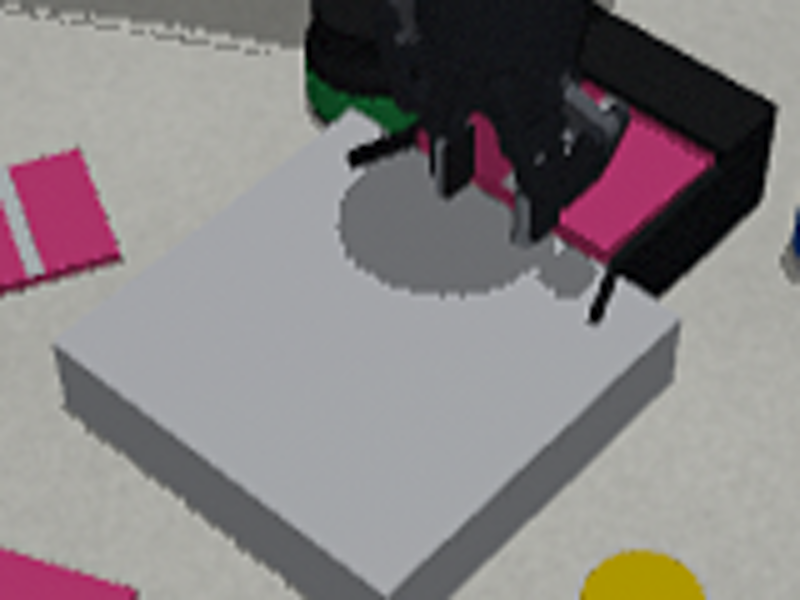

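The cover's near edge (crop (600,250)) seems to still hang on finger friction at x=+2: the wrist feels about -1 N in z and 5 N back from the bumper. I lower the fingers to take it down.

Emit:
servo_tool --deltas '[[[-0.0003,0,0.0005,0,0,0],[0,0,0.0005,0,0,0],[0,0,0.0005,0,0,0],[0,0,0,0,0,0],[0,0,0,0,0,0]]]'

```text
clock: 17.53
tcp_pos: [0.5466, 0.0281, 0.0507]
tool_rot: [[-0.057, -0.998, -0.0], [-0.998, 0.057, -0.0], [0.0, 0.0, -1.0]]
wrist_force: [-0.3, -5.0, -1.0]
gripper_width: 0.0428
```

```bash
python3 -c "
from h import *
tip();scn()"
```

```text
t 17.53 case mm [-8.8  1.3] z 50.7 tool in case
 [[-1.     0.001 -0.   ]
 [ 0.001  1.     0.   ]
 [ 0.     0.    -1.   ]] F(case) [-5. -0. -1.] w 42.8 q [ 0.42 -0.05 -0.33  0.   -1.28 -0.48]
piece 86 [[29.0, 47.0], [-4.0, 16.0], [-5.0, -8.0], [3.0, 8.0], [15.0, 10.0], [16.0, 19.0], [30.0, 35.0]]
piece 436 [[86.0, -13.0], [36.0, -30.0], [8.0, -28.0], [-4.0, -34.0], [-3.0, -64.0], [82.0, -62.0]]
```

Emit:
servo_tool --deltas '[[[0,0,0.0005,0,0,0],[0,0,0.0005,0,0,0],[0,0,0.0005,0,0,0],[0,0,0,0,0,0]]]'

```text
clock: 17.92
tcp_pos: [0.5465, 0.028, 0.0492]
tool_rot: [[-0.057, -0.998, -0.0], [-0.998, 0.057, -0.0], [0.0, 0.0, -1.0]]
wrist_force: [0.6, -5.5, -1.7]
gripper_width: 0.0431
```

Emit:
servo_tool --deltas '[[[0,0,0.0005,0,0,0],[0,0,0.0005,0,0,0],[0,0,0,0,0,0]]]'

```text
clock: 18.17
tcp_pos: [0.5466, 0.0279, 0.0483]
tool_rot: [[-0.057, -0.998, -0.0], [-0.998, 0.057, -0.001], [0.001, 0.0, -1.0]]
wrist_force: [-0.1, -6.5, -1.3]
gripper_width: 0.0427
```

Emit:
servo_tool --deltas '[[[0,0,0.0004,0,0,0],[0,0,0.0004,0,0,0],[0,0,0,0,0,0]]]'

```text
clock: 18.42
tcp_pos: [0.5466, 0.0279, 0.0483]
tool_rot: [[-0.057, -0.998, -0.0], [-0.998, 0.057, -0.001], [0.001, 0.0, -1.0]]
wrist_force: [-2.8, -4.2, 1.5]
gripper_width: 0.0426
```

```bash
python3 -c "
from h import *
tip();scn('pics/s8.png')"
```

```text
t 18.42 case mm [-9.   1.3] z 48.3 tool in case
 [[-1.     0.    -0.001]
 [ 0.     1.     0.   ]
 [ 0.001  0.    -1.   ]] F(case) [-4.4  2.6  1.5] w 42.6 q [ 0.42 -0.04 -0.33  0.   -1.28 -0.48]
piece 427 [[86.0, -13.0], [83.0, -9.0], [73.0, -20.0], [40.0, -30.0], [-4.0, -34.0], [-3.0, -64.0], [82.0, -62.0]]
piece 78 [[26.0, 45.0], [-4.0, 16.0], [-5.0, -8.0], [-3.0, 4.0], [14.0, 11.0], [27.0, 33.0]]
```

View pics/s8.png

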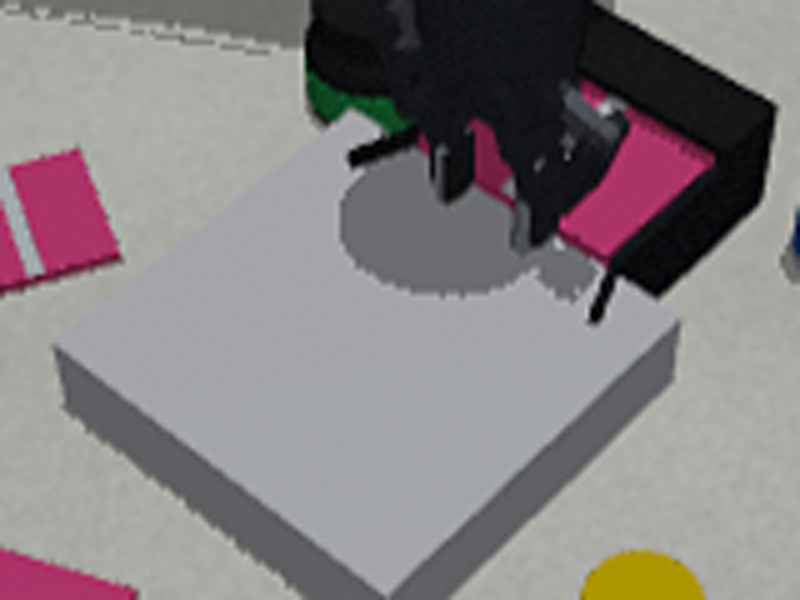

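The near face is now nearly hidden (crop (585,250)), so the edge has gone down behind the step, and the tips touch the shelf at +1.5 N. I back off straight.

Emit:
servo_tool --deltas '[[[0.001,0,-0.0003,0,0,0],[0.001,0,0,0,0,0],[0.001,0,0,0,0,0],[0.003,0,0,0,0,0],[0.01,0,0,0,0,0],[0.02,0,-0.01,0,0,0],[0.02,0,-0.02,0,0,0],[0.03,0,-0.02,0,0,0],[0.04,0,0,0,0,0],[0.04,0,0,0,0,0],[0,0,0,0,0,0]]]'

```text
clock: 19.38
tcp_pos: [0.5362, -0.1429, 0.098]
tool_rot: [[-0.062, -0.998, 0.0], [-0.998, 0.062, -0.001], [0.001, -0.0, -1.0]]
wrist_force: [0.5, 1.3, -1.3]
gripper_width: 0.043
```

```bash
python3 -c "
from h import *
tip();scn();
c=cams.capture('scene')
cv2.imwrite('pics/s9.png',cv2.resize(c['pixels'][120:200,220:330],None,fx=7,fy=7,interpolation=cv2.INTER_CUBIC))"
```

```text
t 19.38 case mm [-180.1    1.9] z 98.0 tool in case
 [[-1.     0.005 -0.001]
 [ 0.005  1.    -0.   ]
 [ 0.001 -0.    -1.   ]] F(case) [ 1.3 -0.4 -1.3] w 43.0 q [ 0.1  -0.05 -0.25  0.   -1.37 -0.16]
piece 545 [[85.0, 55.0], [-3.0, 56.0], [-5.0, -4.0], [-0.0, 6.0], [83.0, 7.0]]
piece 605 [[86.0, -13.0], [-4.0, -10.0], [-3.0, -64.0], [82.0, -62.0]]
```

No pictures are left to view, so I check numerically. I move the arm clear and triangulate the cover's top from both views.

Emit:
servo_tool --deltas '[[[0.034,0.02,-0.02,0,0,0],[0.034,0.02,-0.02,0,0,0],[0.034,0.02,-0.02,0,0,0],[0.034,0.02,-0.02,0,0,0],[0.034,0.02,-0.02,0,0,0],[0.034,0.02,0,0,0,0],[0.034,0.02,0,0,0,0],[0.034,0.02,0,0,0,0],[0.034,0.02,0,0,0,0],[0.034,0.02,0,0,0,0],[0.034,0.02,0,0,0,0],[0.034,0.02,0,0,0,0],[0,0,0,0,0,0],[0,0,0,0,0,0]]]'

```text
clock: 20.65
tcp_pos: [0.2797, -0.5221, 0.191]
tool_rot: [[-0.06, -0.998, -0.001], [-0.998, 0.06, 0.001], [-0.001, 0.001, -1.0]]
wrist_force: [-0.3, 0.8, -0.3]
gripper_width: 0.0429
```

```bash
python3 - <<'E'
from h import *
tip()
d=np.load('case.npz');R,t=d['R'],d['t']
def W(P):P=np.atleast_2d(P).astype(float)/1e3;return np.c_[P[:,:2]@R.T+t,P[:,2]]
for n in('top','scene'):
    c=cams.capture(n);hsv=cv2.cvtColor(c['pixels'],cv2.COLOR_BGR2HSV)
    # brightness/sat profile across the near edge, along case x, at top-plane z=57, for three y
    for y in(-45,-25,25,45):
        xs=np.arange(-16,17,2.);uv=proj(c,W([(x,y,57) for x in xs])).astype(np.float32)
        v=cv2.remap(hsv[...,1:],uv[:,0].reshape(1,-1),uv[:,1].reshape(1,-1),cv2.INTER_LINEAR)[0]
        print(n,y,'S',v[:,0].tolist(),'V',v[:,1].tolist())
    m=pink(c['pixels']);k,l,st,ce=cv2.connectedComponentsWithStats(m)
    for i in range(1,k):
        P=(ray(c,ce[i],.057)[0,:2]-t)@R*1e3
        if st[i,4]>200 and abs(P[1])<60 and -100<P[0]<100:
            q=cv2.findContours((l==i).astype(np.uint8),cv2.RETR_EXTERNAL,cv2.CHAIN_APPROX_NONE)[0][0]
            Q=(ray(c,q[:,0],.057)[:,:2]-t)@R*1e3
            print(n,st[i,4],cv2.approxPolyDP(Q.astype(np.float32)[:,None],3,True)[:,0].round(1).tolist())
E
```

```text
t 20.65 case mm [-573.3  236.5] z 191.0 tool in case
 [[-1.     0.003  0.001]
 [ 0.003  1.     0.001]
 [-0.001  0.001 -1.   ]] F(case) [ 0.7  0.4 -0.3] w 42.9 q [-0.74  0.02 -0.01 -0.   -1.54  0.68]
top -45 S [4, 4, 5, 6, 5, 6, 5, 13, 102, 163, 170, 169, 168, 168, 169, 172, 171] V [118, 119, 119, 118, 118, 118, 119, 106, 116, 127, 128, 128, 128, 127, 128, 127, 127]
top -25 S [7, 9, 9, 8, 6, 5, 5, 8, 120, 166, 169, 169, 169, 170, 171, 171, 170] V [119, 119, 119, 119, 118, 118, 118, 117, 88, 122, 128, 128, 128, 128, 128, 128, 128]
top 25 S [7, 5, 4, 6, 6, 8, 6, 5, 109, 162, 170, 171, 171, 170, 169, 171, 172] V [119, 119, 118, 119, 119, 120, 119, 118, 103, 120, 128, 128, 129, 128, 128, 128, 128]
top 45 S [6, 6, 5, 4, 5, 6, 6, 18, 87, 164, 170, 170, 173, 170, 170, 172, 172] V [119, 119, 119, 119, 119, 119, 119, 109, 74, 126, 129, 129, 129, 128, 128, 128, 128]
top 951 [[80.30000305175781, -58.599998474121094], [80.19999694824219, -7.199999809265137], [1.600000023841858, -7.199999809265137], [1.2999999523162842, -58.5]]
top 964 [[81.69999694824219, 7.699999809265137], [81.69999694824219, 5
[... 477 characters left out ...]
3, 187, 181, 181, 181, 179, 179, 180, 180] V [164, 164, 164, 164, 166, 169, 149, 109, 102, 133, 163, 167, 166, 166, 166, 166, 166]
scene 45 S [8, 8, 9, 9, 10, 10, 22, 94, 195, 191, 183, 180, 180, 181, 180, 179, 179] V [163, 163, 164, 165, 166, 163, 144, 110, 88, 130, 158, 166, 167, 166, 166, 167, 166]
scene 1140 [[87.9000015258789, 60.099998474121094], [1.100000023841858, 59.400001525878906], [-1.7999999523162842, -4.800000190734863], [1.399999976158142, -57.79999923706055], [-2.0, -63.5], [3.0, -59.599998474121094], [89.30000305175781, -57.5], [86.80000305175781, -6.300000190734863], [-1.7999999523162842, -4.800000190734863], [3.700000047683716, 9.300000190734863], [87.0999984741211, 10.0]]
```

```bash
python3 - <<'E'
from h import *
d=np.load('case.npz');R,t=d['R'],d['t']
def W(P):P=np.atleast_2d(P).astype(float)/1e3;return np.c_[P[:,:2]@R.T+t,P[:,2]]
C={n:cams.capture(n) for n in('top','scene')}
for n,c in C.items():
    for x,y in((0,30),(60,60)):
        a=ray(c,proj(c,W((x,y,62))),.057)[0,:2];print(n,(x,y),'5 mm higher appears shifted mm',(((a-t)@R)*1e3-[x,y]).round(2))
def edge(c,line,ch,lo,hi):  # subpixel mid-transition along line of case points at z=57
    v=cv2.cvtColor(c['pixels'],cv2.COLOR_BGR2HSV)[...,ch].astype(np.float32)
    uv=proj(c,W(line)).astype(np.float32);p=cv2.remap(v,uv[:,0].reshape(1,-1),uv[:,1].reshape(1,-1),cv2.INTER_LINEAR)[0]
    i=np.where((p[:-1]<(lo+hi)/2)&(p[1:]>=(lo+hi)/2))[0];return i
s=np.arange(-12,12,.25)
for y in(-50,-40,-30,30,40,50):
    L=[(x,y,57) for x in s]
    print('near y',y,'top',s[edge(C['top'],L,1,5,170)],'scene',s[edge(C['scene'],L,2,95,166)])
for x in(10,30,50,70):
    L=[(x,60-q,57) for q in s];print('+y side x',x,'top',60-s[edge(C['top'],L,1,5,170)],'scene',60-s[edge(C['scene'],L,2,60,166)],60-s[edge(C['scene'],L,1,40,180)])
# bystanders: change vs first frame
a=cv2.imread('pics/scene0.png');D=cv2.absdiff(a,C['scene']['pixels']).max(2)
for nm,(u,v) in dict(gel=(245,138),lotion=(340,172),pot=(298,255)).items():
    print(nm,(D[v-20:v+20,u-20:u+20]>40).sum())
E
```

```text
top (0, 30) 5 mm higher appears shifted mm [ 0.54 -0.25]
top (60, 60) 5 mm higher appears shifted mm [ 0.83 -0.1 ]
scene (0, 30) 5 mm higher appears shifted mm [3.73 3.17]
scene (60, 60) 5 mm higher appears shifted mm [4.14 3.38]
near y -50 top [-0.5] scene [1.75]
near y -40 top [-0.75] scene [1.]
near y -30 top [-0.5] scene [1.25]
near y 30 top [-0.5] scene [1.5]
near y 40 top [0.] scene [2.]
near y 50 top [0.25] scene [2.]
+y side x 10 top [61.5] scene [61.] [64.]
+y side x 30 top [61.75] scene [60.75] [64.25]
+y side x 50 top [61.75] scene [60.75] [65.25]
+y side x 70 top [61.25] scene [60.75] [66.]
gel 63
lotion 0
pot 0
```

```bash
python3 - <<'E'
from h import *
d=np.load('case.npz');R,t=d['R'],d['t']
def W(P):P=np.atleast_2d(P).astype(float)/1e3;return np.c_[P[:,:2]@R.T+t,P[:,2]]
C={n:cams.capture(n) for n in('top','scene')}
s=np.arange(-10,10,.25)
def prof(c,L,ch):
    v=cv2.cvtColor(c['pixels'],cv2.COLOR_BGR2HSV)[...,ch].astype(np.float32);uv=proj(c,W(L)).astype(np.float32)
    return cv2.remap(v,uv[:,0].reshape(1,-1),uv[:,1].reshape(1,-1),cv2.INTER_LINEAR)[0]
for y in(-60,0,60):
    p=prof(C['scene'],[(-205+q,y,50) for q in s],2);i=np.argmax(np.convolve(np.gradient(p),np.ones(5),'same'));print('shelf rear edge scene err x',s[i])
for x in(-150,-80):
    p=prof(C['scene'],[(x,-105+q,50) for q in s],2);i=np.argmax(np.convolve(np.gradient(p),np.ones(5),'same'));print('shelf -y edge scene err y',s[i])
# near face of the cover in scene: dark band between shelf edge (z50) and cover top, width -> exposed height
for y in(-50,-40,40,50):
    S=np.arange(-8,8,.25);p=prof(C['scene'],[(q,y,50) for q in S],2)
    g=np.gradient(p);a=S[np.argmin(g)];b=S[np.argmax(g)]
    k=((ray(C['scene'],proj(C['scene'],W((0,y,55))),.05)[0,:2]-t)@R*1e3)[0]/5
    print('y',y,'face starts',a,'ends',b,'mm; exposed height',round((b-a)/k,1),'k',round(k,2))
a=cv2.imread('pics/scene0.png');D=cv2.absdiff(a,C['scene']['pixels']).max(2)>40
print('changed gel px',np.argwhere(D[118:158,225:265]).min(0)+[118,225],np.argwhere(D[118:158,225:265]).max(0)+[118,225])
T=cv2.absdiff(cv2.imread('pics/top0.png'),C['top']['pixels']).max(2)>30
print('top jar/bottle/pot changes',T[235:272,166:206].sum(),T[120:148,147:176].sum(),T[94:124,264:293].sum())
E
```

```text
shelf rear edge scene err x 1.25
shelf rear edge scene err x 1.75
shelf rear edge scene err x 1.75
shelf -y edge scene err y 0.25
shelf -y edge scene err y -0.5
y -50 face starts 0.25 ends 6.75 mm; exposed height 8.8 k 0.74
y -40 face starts 1.75 ends 6.5 mm; exposed height 6.4 k 0.74
y 40 face starts 1.75 ends 7.75 mm; exposed height 8.1 k 0.74
y 50 face starts 2.25 ends 5.75 mm; exposed height 4.7 k 0.74
changed gel px [148 254] [157 264]
top jar/bottle/pot changes 0 0 0
```

Corrected for the scene camera's bias of 1.6 mm (measured on the shelf edge), the cover's near edge is at x≈0 and its top at z≈57. About 7 mm is exposed above the shelf, as it should be when closed. The jars and bottle have not moved. One millimetre of hang-up can't be excluded optically, so I touch the top gently to confirm and seat it. The tips touched the shelf (50) at TCP z=48.3, so I expect cover contact at TCP z≈55.3.

Emit:
servo_tool --deltas '[[[-0.037,-0.0148,0,0,0,0],[-0.037,-0.0148,0,0,0,0],[-0.037,-0.0148,0,0,0,0],[-0.037,-0.0148,0,0,0,0],[-0.037,-0.0148,0,0,0,0],[-0.037,-0.0148,0,0,0,0],[-0.037,-0.0148,0,0,0,0],[-0.037,-0.0148,0,0,0,0],[-0.037,-0.0148,0,0,0,0],[-0.037,-0.0148,0,0,0,0],[-0.037,-0.0148,0,0,0,0],[-0.037,-0.0148,0,0,0,0],[-0.037,-0.0148,0,0,0,0],[-0.037,-0.0148,0,0,0,0],[-0.037,-0.0148,0,0,0,0],[-0.037,-0.0148,0,0,0,0],[0,0,0,0,0,0],[0,0,0,0,0,0]]]'

```text
clock: 22.45
tcp_pos: [0.5508, 0.0585, 0.1914]
tool_rot: [[-0.053, -0.999, -0.001], [-0.999, 0.053, -0.0], [0.0, 0.001, -1.0]]
wrist_force: [-0.7, -0.4, 0.1]
gripper_width: 0.0427
```

Emit:
servo_tool --deltas '[[[0,0,0.03,0,0,0],[0,0,0.03,0,0,0],[0,0,0.03,0,0,0],[0,0,0.02,0,0,0],[0,0,0.012,0,0,0],[0,0,0.006,0,0,0],[0,0,0.003,0,0,0],[0,0,0,0,0,0],[0,0,0,0,0,0]]]'

```text
clock: 23.2
tcp_pos: [0.5516, 0.0561, 0.0626]
tool_rot: [[-0.057, -0.998, 0.002], [-0.998, 0.057, 0.001], [-0.001, -0.002, -1.0]]
wrist_force: [-0.9, 0.3, 0.3]
gripper_width: 0.0425
```

```bash
python3 -c "
from h import *
tip()"
```

```text
t 23.2 case mm [19.4 -2.2] z 62.6 tool in case
 [[-1.     0.     0.001]
 [ 0.     1.    -0.002]
 [-0.001 -0.002 -1.   ]] F(case) [0.3 0.9 0.3] w 42.5 q [ 0.46 -0.04 -0.3   0.   -1.3  -0.52]
```

Emit:
servo_tool --deltas '[[[0,0,0.001,0,0,0],[0,0,0.001,0,0,0],[0,0,0,0,0,0],[0,0,0,0,0,0]]]'

```text
clock: 23.53
tcp_pos: [0.5509, 0.056, 0.0593]
tool_rot: [[-0.057, -0.998, 0.0], [-0.998, 0.057, 0.0], [-0.0, -0.0, -1.0]]
wrist_force: [-0.1, -0.0, -1.2]
gripper_width: 0.043
```

Emit:
servo_tool --deltas '[[[0,0,0.001,0,0,0],[0,0,0.0005,0,0,0],[0,0,0,0,0,0]]]'

```text
clock: 23.78
tcp_pos: [0.5508, 0.056, 0.0573]
tool_rot: [[-0.057, -0.998, -0.0], [-0.998, 0.057, -0.0], [0.0, 0.0, -1.0]]
wrist_force: [0.0, 0.5, -0.0]
gripper_width: 0.0426
```

Emit:
servo_tool --deltas '[[[0,0,0.0005,0,0,0],[0,0,0.0005,0,0,0],[0,0,0,0,0,0]]]'

```text
clock: 24.03
tcp_pos: [0.5507, 0.056, 0.0563]
tool_rot: [[-0.057, -0.998, -0.0], [-0.998, 0.057, -0.0], [0.0, 0.0, -1.0]]
wrist_force: [0.0, -1.4, -0.8]
gripper_width: 0.0427
```

Still no contact at 56.3, so the top is already below 58.

Emit:
servo_tool --deltas '[[[0,0,0.0004,0,0,0],[0,0,0.0003,0,0,0],[0,0,0,0,0,0]]]'

```text
clock: 24.28
tcp_pos: [0.5508, 0.056, 0.0557]
tool_rot: [[-0.057, -0.998, -0.0], [-0.998, 0.057, 0.0], [-0.0, 0.0, -1.0]]
wrist_force: [-0.3, 1.0, -0.1]
gripper_width: 0.0427
```

Emit:
servo_tool --deltas '[[[0,0,0.0004,0,0,0],[0,0,0,0,0,0],[0,0,0,0,0,0]]]'

```text
clock: 24.53
tcp_pos: [0.5508, 0.056, 0.0554]
tool_rot: [[-0.057, -0.998, -0.0], [-0.998, 0.057, 0.0], [-0.0, 0.0, -1.0]]
wrist_force: [-0.3, -0.4, -0.6]
gripper_width: 0.0428
```

Emit:
servo_tool --deltas '[[[0,0,0.0004,0,0,0],[0,0,0,0,0,0],[0,0,0,0,0,0]]]'

```text
clock: 24.78
tcp_pos: [0.5509, 0.056, 0.0553]
tool_rot: [[-0.057, -0.998, 0.0], [-0.998, 0.057, 0.0], [-0.0, -0.0, -1.0]]
wrist_force: [-0.7, 1.1, 2.6]
gripper_width: 0.0424
```

Contact came at 55.3, exactly the closed height, with 2.6 N. I lift off straight up and leave.

Emit:
servo_tool --deltas '[[[0,0,-0.002,0,0,0],[0,0,-0.01,0,0,0],[0,0,-0.03,0,0,0],[0,0,-0.035,0,0,0],[0,0,-0.035,0,0,0],[0,0,-0.02,0,0,0],[0.037,0.0148,0,0,0,0],[0.037,0.0148,0,0,0,0],[0.037,0.0148,0,0,0,0],[0.037,0.0148,0,0,0,0],[0.037,0.0148,0,0,0,0],[0.037,0.0148,0,0,0,0],[0.037,0.0148,0,0,0,0],[0.037,0.0148,0,0,0,0],[0.037,0.0148,0,0,0,0],[0.037,0.0148,0,0,0,0],[0.037,0.0148,0,0,0,0],[0.037,0.0148,0,0,0,0],[0,0,0,0,0,0],[0,0,0,0,0,0]]]'

```text
clock: 26.45
tcp_pos: [0.3467, -0.3788, 0.1873]
tool_rot: [[-0.062, -0.998, -0.0], [-0.998, 0.062, 0.0], [-0.0, 0.0, -1.0]]
wrist_force: [0.6, -0.4, -0.3]
gripper_width: 0.0426
```

```bash
python3 -c "
from h import *
tip();look('',z=.057)
c=cams.capture('top');T=cv2.absdiff(cv2.imread('pics/top0.png'),c['pixels']).max(2)>30
print('bystander px changed',T[235:272,166:206].sum(),T[120:148,147:176].sum(),T[94:124,264:293].sum())
robot.sign_off()"
```

```text
t 26.45 case mm [-426.4  177.7] z 187.3 tool in case
 [[-1.     0.005  0.   ]
 [ 0.005  1.     0.   ]
 [-0.     0.    -1.   ]] F(case) [-0.3 -0.7 -0.3] w 42.6 q [-0.44 -0.19 -0.22  0.   -1.55  0.38]
piece 949 [[82.0, -59.0], [82.0, -7.0], [2.0, -7.0], [1.0, -58.0]]
piece 971 [[82.0, 8.0], [82.0, 59.0], [1.0, 58.0], [3.0, 8.0]]
bystander px changed 0 0 0
the job is handed in; nothing more can be done
```

The case is closed: the pink cover lies behind the step, under the hood and against the bumper. I handed the job in at about 26 s, with the arm well clear of everything.

I squared the cover up with small pushes on its sides, then pushed it in from behind with the fingers partly open. The bumper pushed back with at most about 6.5 N. The near edge first hung on the fingertips, so I lowered the fingers to bring it down behind the step, then backed off.

**Last checks:**
- **Position:** the near edge reads x ≈ 0 to 1 mm, square and centred to about 1 mm.
- **Height:** a light 2.6 N touch near the front of the cover met it at the closed height (57 mm), taken relative to where the fingertips met the shelf. The back edge under the hood was not checked directly.
- **Bystanders:** the jar, the bottle and the pot show no changed pixels in the top view.

**Disagreements and limits:**
- The scene camera first put the near edge about 2 mm farther in than the top camera did. I put this down to calibration, because the shelf's rear edge showed a similar 1.3 to 1.8 mm offset.
- My optical estimates of how much of the near face shows ranged from 5 to 9 mm, averaging the expected 7.
- I had used up the picture viewer before the end, so the final state was measured but not seen.

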